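# Plug the missing relay into the hoist control box

## Task

The hoist's open yellow control box is missing a relay. Pick up the orange relay standing on the bench and plug it into the empty orange-framed socket, lined up with the rectangular hole: keep hold of it until it is fully down on the socket's floor, then let go and leave it upright. Leave the blue relays, the spare on the bench and the one already plugged in, standing where they are.

Things in the scene. Friction and masses are not known exactly. Their poses are not given: they have to be found in the camera images.
- orange_relay_center (a point): Centre (half-way up) of the orange relay: a solid block 50 x 36 mm, 90 mm tall, orange with a black foot (lowest 22 mm) and a white plate on top, 0.13 to 0.25 kg. It stands loose and upright on the bench (centre 45 mm above it). x along the 50 mm side, y along the 36 mm side (grasp across y from above, at or just above the centre), z up.
- orange_socket_mouth (a point): Mouth centre of the empty socket, level with its orange frame's top (frame 79 x 65 mm, top 34 mm above the bench), fixed in the yellow box (walls 28 mm high). z up, x along the hole's long side. Hole 59 x 45 mm, flat floor 22 mm below the mouth; upper 8 mm flares to 71 x 57. Relay x goes along this x, either way round; fully down (no force needed) its centre is 23 mm above this point.
- blue_seated_center (a point): Centre of a blue relay of the same shape and size, plugged into a blue-framed socket 120 mm from the orange one (along the socket's y, on either side). Loose in its socket, axes as for the orange relay. To be left alone.
- blue_spare_center (a point): Centre of a spare blue relay of the same shape and size, standing loose on the bench. Axes as for the orange relay. To be left alone.
Mind the look-alikes: they are no part of the job. What is shaped like the part that bears orange_relay_center but pink or turquoise is not meant.

How it is judged:
On the way:
1. the orange relay is at most 10 mm short of fully down in the orange socket while the fingers still hold it (contact force between the fingers and orange_relay above 0.5 N and z of orange_relay_center in the frame of orange_socket_mouth below 0.033 m and horizontal distance between orange_relay_center and orange_socket_mouth below 0.015 m), for 0.1 s.
At the end, for the whole second after the job is handed in: The orange relay stands upright (within about 8 degrees) and fully down (within 6 mm) in the orange socket, within 12 mm of its centre and 15 degrees of its line, let go; both blue relays still stand upright (horizontal distance between orange_relay_center and orange_socket_mouth below 0.012 m and z of orange_relay_center in the frame of orange_socket_mouth below 0.029 m and angle between the x axis of orange_relay_center and the x axis of orange_socket_mouth, either way round below 0.26 rad and angle between orange_relay_center's own z axis and vertical below 0.15 rad and angle between each of blue_seated_center, blue_spare_center's own z axis and vertical below 0.2 rad); the robot touches nothing.
It fails at once if the plugged-in blue relay is moved more than 20 mm (distance of blue_seated_center from where it was at the start of the episode above 0.02 m).
It fails at once if the spare blue relay is moved more than 40 mm (distance of blue_spare_center from where it was at the start of the episode above 0.04 m).
It also fails if it takes over 35 s, if anything falls off the work surface, if the arm or the gripper's body presses on something with over 40 N, if the wrist force passes 120 N, or if a joint passes its speed limit or range.

## Robot

A 7-joint arm with a two-finger parallel gripper is mounted at the origin on the work surface. World frame = base frame: x ahead of the robot, y to its left, z up, the work surface at z = 0. Lengths are in m, angles in rad, forces in N, time in s.
With the tool pointing down it reaches from about 0.35 to 0.9 m from the base axis. Payload 8.1 kg.
Tool frame: the origin (TCP) lies midway between the tips of the shut fingers; the grasp point (between the pads) lies behind it (arm.tcp_to_grasp is the z of the grasp point in the tool frame, in m); z points along the fingers, y is the line along which they close (so a half turn about z gives the same grasp; the last joint's range is limited). The gripper opens to 92 mm and grips with 3 to 60 N. Pads are 19 mm wide; open, the fingers measure 130 mm over their backs; the gripper's body (75 mm by 190 mm) begins 47 mm behind the grasp point.
Start: joints at [1.035, 0.434, 0.025, 1.573, -0.012, 1.134, -0.075], TCP at [0.262, -0.567, 0.227] pointing down, gripper open.
Joint ranges: [-2.62, 2.62], [-0.44, 2.09], [-1.27, 1.32], [0.08, 2.57], [-1.32, 4.46], [0.12, 2], [-2.74, 2.74]. Speed limits (rad/s): [2.22, 2.22, 3.01, 3.01, 3.14, 3.14, 3.14].

## Interface

Orientations are given as a rotation vector (axis times angle).
In Python, from cell import readout, vision, arm gives the robot as it stands.
- The arm moves only by the tool carry_out, never from a script. Its argument "increments" is one flat list of numbers, 6 for each row, row after row: the shift along the world's x, y, z in mm, then the turn, a rotation vector about the world's x, y, z in rad. In form: [tx, ty, tz, wx, wy, wz, tx, ty, tz, wx, wy, wz, ...]. A call has 1 to 20 rows; each row shifts and turns the commanded pose from where the row before left it; what a row does not reach is not made up. A row lasts 1/8 s, in which the tool goes at most 62.5 mm and 10.7 degrees, less where a joint would pass 70% of its speed; a pose out of reach is approached as far as the arm can. A call with a gripper value outside its range is refused whole. "grip" is the closure, from 0 (fully open) to 1 (shut), set as the call begins (left out, the last holds). The fingers move at their own pace and stop on an object; "newtons" is the grip in N (left out, the last holds). Time passes only in rows, so rows that do not move let the fingers close. It gives the time, the measured TCP pose, the force, the opening and the grip force at its end, in the units of the state.
- readout.observe(): the state, without advancing time (a new reading comes with each control period).
- vision.get_image(name): name is "side" or "top" or "wrist"; returns the picture (400x640x3 uint8, red, green, blue); there is no depth.
- vision.calibration(name): a dict with "fov_y" (degrees; the focal length in pixels is half the picture's height over the tangent of half this angle, whatever the lens; pixels are square), "cx", "cy" (the principal point, pixels), "pose" (4x4, takes a point from camera to world coordinates). Camera axes: x right, y up, looking along -z (the intrinsics and any distortion apply to the point x, -y, -z); pixel columns grow to the right and rows downward; lengths in m; the calibration is good to about 2 mm. A picture is of the moment at which its call begins: read the wrist's pose just before it. calibration takes no time and is no camera call; for the wrist camera it gives the pose at the moment of the call.
- arm.sign_off(): hands the job in; it is judged then, once.
The state is a dict: "clock": time; "joints": joint angles; "dq": joint speeds; "joint_efforts": joint torques, N m; "position": TCP position; "ee_rot": TCP orientation; "force": force on the tool from outside, world axes, zero at the start; "ft_torque": the same for the moment, N m; "width": opening from 0.0 (shut) to 1.0 (fully open); "gripper_force": force on a finger pad.
Only numpy, scipy, OpenCV 4.12 (cv2) and the standard library are available. Lean on these libraries where they do the work, as an engineer would, in place of code of your own. Each camera call takes 0.05 s, during which the arm holds its last target. There are 200 camera calls.

## Working session

There is one attempt and no reset: what is moved stays moved. The work goes in short steps, Python scripts to look and compute and a tool call to move; the robot and the scene stay as the last step left them, time stands still between calls to the robot, and variables do not carry over. Pictures are saved under pics/ and viewed, at most 10 in all, crops included, and the job is handed in when it is done.

Besides the shell and the picture viewer there is one more tool, called after "Request:" in YAML: its name, and indented under it one key for each argument. carry_out: Moves the arm, as the interface text tells. Its arguments: {"type":"object","properties":{"increments":{"type":"array","items":{"type":"number"}},"grip":{"type":"number"},"newtons":{"type":"number"}},"required":["increments"]}

```bash
mkdir -p pics
python3 - <<'E'
from cell import readout, vision, arm
import cv2,numpy as np
print(readout.observe(), arm.tcp_to_grasp)
for n in ("top","side"):
    im=vision.get_image(n); cv2.imwrite(f"pics/{n}0.png",im[:,:,::-1]); 
    c=vision.calibration(n); print(n,c)
E
```

```text
{'clock': 0.0, 'joints': array([ 1.0353767 ,  0.43525821,  0.02497987,  1.57406584, -0.01157276,
        1.13397873, -0.07512408]), 'dq': array([ 5.46591031e-04,  5.21574730e-04,  4.88871527e-04,  4.02669911e-05,
        1.13038461e-03,  3.35399733e-04, -1.79111778e-03]), 'joint_efforts': array([ 1.98068547e-04, -6.67855239e+01,  9.85229574e-01, -3.14456785e+01,
       -6.04183367e-02,  4.27922665e-02,  1.64908761e-04]), 'position': array([ 0.26187742, -0.56695142,  0.22593525]), 'ee_rot': array([-3.06689464e+00, -6.74123199e-01,  7.86257802e-04]), 'force': array([ 0.4645883 , -0.31657897, -0.81077464]), 'ft_torque': array([ 0.0070553 , -0.08229413, -0.02151183]), 'gripper_force': 0.0, 'width': 0.9999788605957154} -0.0188
top {'fov_y': 57.143840695179335, 'cx': 320.3043691413787, 'cy': 200.01327786697627, 'pose': array([[ 0.00833609,  0.99904717, -0.04283988,  0.47236062],
       [-0.99951045,  0.00703269, -0.03048597, -0.06921656],
       [-0.03015564,  0.04307304,  0.99861672,  1.04496593],
       [ 0.        ,  0.        ,  0.        ,  1.        ]])}
side {'fov_y': 53.78869649629021, 'cx': 314.53735524980794, 'cy': 201.0085013872953, 'pose': array([[-0.99268163,  0.08068951, -0.08984642,  0.44599942],
       [-0.11953412, -0.5507715 ,  0.82605227,  0.73971412],
       [ 0.01716891,  0.83074663,  0.5563859 ,  0.61034779],
       [ 0.        ,  0.        ,  0.        ,  1.        ]])}
```

View pics/top0.png

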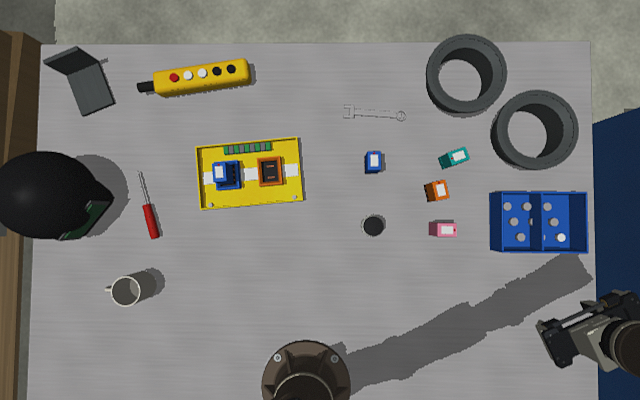

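View pics/side0.png

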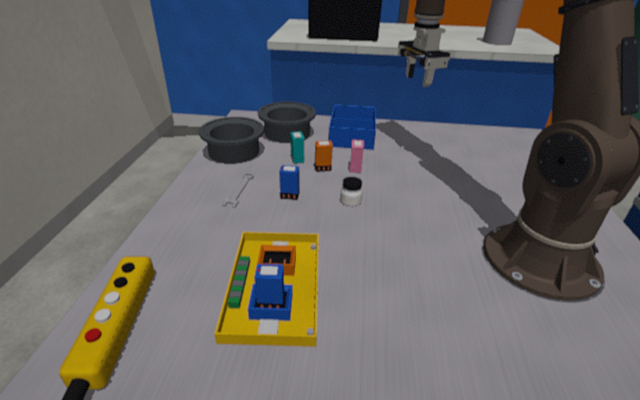

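The top view shows the orange relay at about (436,190), with its white plate at (440,187). Turquoise (455,157) and pink (442,229) sit close by, the spare blue is at (374,161), and the orange socket is at (271,172) with the seated blue at (225,174). Next I measure these.

```bash
cat > h.py <<'E'
import cv2,numpy as np
from scipy.spatial.transform import Rotation as R
def ray(c,uv,z):
    f=200/np.tan(np.radians(c['fov_y']/2)); P=c['pose']
    uv=np.atleast_2d(np.asarray(uv,float)); d=np.c_[(uv[:,0]-c['cx'])/f,-(uv[:,1]-c['cy'])/f,-np.ones(len(uv))]@P[:3,:3].T
    return P[:3,3]+d*((z-P[2,3])/d[:,2])[:,None]
def masks(im):
    h=cv2.cvtColor(im,cv2.COLOR_RGB2HSV); H,S,V=cv2.split(h)
    return {'orange':((H>=5)&(H<=17)&(S>150)&(V>60)).astype(np.uint8),'white':((S<60)&(V>190)).astype(np.uint8),
            'blue':((H>=100)&(H<=125)&(S>130)&(V>50)).astype(np.uint8)}
def blobs(m,c,z,amin=40):
    for k in cv2.findContours(m,cv2.RETR_EXTERNAL,cv2.CHAIN_APPROX_NONE)[0]:
        if cv2.contourArea(k)<amin: continue
        w=ray(c,k[:,0,:],z)[:,:2]*1000
        (x,y),(a,b),t=cv2.minAreaRect(w.astype(np.float32))
        if a<b: a,b,t=b,a,t+90
        print('px',k[:,0,:].mean(0).round(),'xy mm',round(x,1),round(y,1),'size',round(a,1),round(b,1),'long axis deg',round((t+90)%180-90,1))
E
python3 - <<'E'
from h import *; from cell import vision
for n,(a,b,d,e) in {'top':(190,500,130,245)}.items():
    im=cv2.imread(f"pics/{n}0.png")[:,:,::-1].copy(); c=vision.calibration(n); m=masks(im)
    for k,z in (('orange',.034),('orange',.09),('white',.09),('blue',.034)):
        q=np.zeros_like(m[k]); q[d:e,a:b]=m[k][d:e,a:b]; print(k,z); blobs(q,c,z,30)
    cv2.imwrite("pics/c.png",cv2.resize(im[130:245,190:500,::-1],None,fx=2.5,fy=2.5,interpolation=cv2.INTER_CUBIC))
E
```

```text
orange 0.034
px [436. 191.] xy mm 544.1 -355.3 size 57.6 50.9 long axis deg -77.5
px [269. 171.] xy mm 596.1 103.8 size 79.3 66.2 long axis deg 6.7
orange 0.09
px [436. 191.] xy mm 540.1 -339.5 size 54.4 48.1 long axis deg -77.5
px [269. 171.] xy mm 589.2 94.2 size 74.9 62.5 long axis deg 6.7
white 0.09
px [446. 230.] xy mm 439.8 -364.9 size 28.3 17.9 long axis deg -89.5
px [441. 190.] xy mm 542.4 -350.6 size 30.1 18.7 long axis deg 13.6
px [208. 178.] xy mm 570.4 256.0 size 32.2 27.6 long axis deg 7.4
px [251. 174.] xy mm 581.7 143.1 size 34.7 32.4 long axis deg -83.4
px [219. 171.] xy mm 586.6 228.9 size 29.4 18.6 long axis deg 1.1
px [291. 170.] xy mm 592.5 36.9 size 32.8 32.6 long axis deg 6.0
px [374. 160.] xy mm 618.6 -177.8 size 26.2 18.2 long axis deg 0.2
px [458. 155.] xy mm 631.2 -396.9 size 27.9 18.0 long axis deg -71.2
blue 0.034
px [494. 218.] xy mm 470.4 -510.0 size 141.4 26.8 long axis deg -0.7
px [227. 175.] xy mm 583.6 225.0 size 77.9 75.1 long axis deg 5.4
px [373. 161.] xy mm 623.0 -181.5 size 58.2 41.2 long axis deg 0.2
```

View pics/c.png

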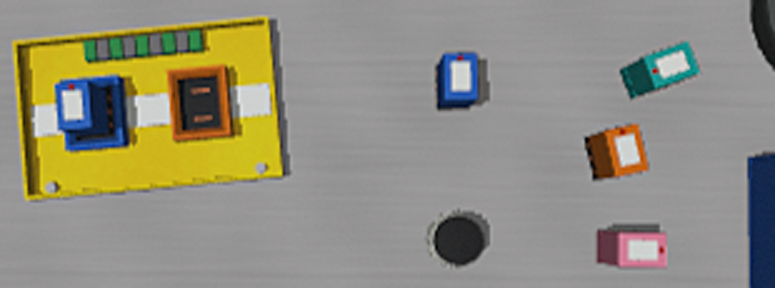

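The crop shows the orange relay's plate at (541.9,-350.6) mm with its long axis about 14° from world x. The socket frame measures 79x66 mm, which matches the size given, and sits at (596,104), 6.7°. Now I move above the relay and refine with the wrist camera.

Request:
carry_out:
  increments: [28, 21.6, 0, 0, 0, -0.02, 28, 21.6, 0, 0, 0, -0.02, 28, 21.6, 0, 0, 0, -0.02, 28, 21.6, 0, 0, 0, -0.02, 28, 21.6, 0, 0, 0, -0.02, 28, 21.6, 0, 0, 0, -0.02, 28, 21.6, 0, 0, 0, -0.02, 28, 21.6, 0, 0, 0, -0.02, 28, 21.6, 0, 0, 0, -0.02, 28, 21.6, 0, 0, 0, -0.015, 0, 0, 0, 0, 0, 0, 0, 0, 0, 0, 0, 0]
  grip: 0

```text
clock: 1.6
position: [0.5414, -0.3519, 0.2263]
ee_rot: [3.119, 0.372, -0.002]
force: [-0.6, 0.4, 0.4]
width: 0.997
gripper_force: 0.0
```

Run:
```python
from h import *; from cell import readout, vision
s=readout.observe(); c=vision.calibration('wrist'); im=vision.get_image('wrist')
print(s['position'],R.from_rotvec(s['ee_rot']).as_matrix().round(4)); print(c['pose'].round(3))
cv2.imwrite("pics/w1.png",im[:,:,::-1]); m=masks(im)
print('white');blobs(m['white'],c,.09,100);print('orange');blobs(m['orange'],c,.09,100)
```

```text
[ 0.54137266 -0.35189474  0.22630559] [[ 9.719e-01  2.353e-01 -1.300e-03]
 [ 2.353e-01 -9.719e-01 -3.000e-04]
 [-1.300e-03 -0.000e+00 -1.000e+00]]
[[ 0.235  0.935  0.267  0.612]
 [-0.972  0.226  0.063 -0.334]
 [-0.001 -0.274  0.962  0.384]
 [ 0.     0.     0.     1.   ]]
white
px [376. 327.] xy mm 422.1 -440.0 size 77.5 34.6 long axis deg -76.4
px [233. 321.] xy mm 391.6 -295.0 size 107.7 38.7 long axis deg -46.2
px [471. 250.] xy mm 521.9 -510.3 size 17.1 12.6 long axis deg -0.2
px [563. 211.] xy mm 583.6 -582.8 size 172.9 50.0 long axis deg 88.6
px [390. 109.] xy mm 628.5 -394.8 size 29.9 20.1 long axis deg -70.0
px [590.  87.] xy mm 683.9 -551.6 size 88.3 82.1 long axis deg 58.4
px [259. 127.] xy mm 562.6 -282.0 size 487.5 240.8 long axis deg -76.4
orange
px [313. 190.] xy mm 544.5 -347.3 size 56.9 35.0 long axis deg 12.6
```

View pics/w1.png

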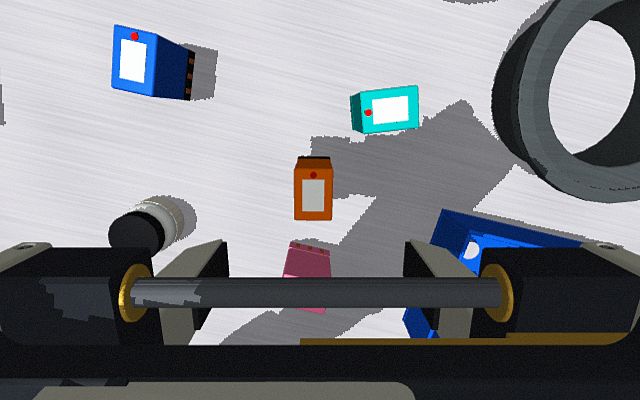

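The wrist view shows the orange relay's top face at about (313,194), square between the fingers and with free space on both sides. It lies at about (541,-349), 13°, so I descend and grip.

Request:
carry_out:
  increments: [0, 2, -30, 0, 0, 0, 0, 0, -30, 0, 0, 0, 0, 0, -30, 0, 0, 0, 0, 0, -30, 0, 0, 0, 0, 0, -28, 0, 0, 0, 0, 0, -20, 0, 0, 0, 0, 0, -12, 0, 0, 0, 0, 0, -8, 0, 0, 0, 0, 0, 0, 0, 0, 0]

```text
clock: 2.78
position: [0.5418, -0.3497, 0.0387]
ee_rot: [3.119, 0.372, -0.0]
force: [-0.0, -0.6, 0.1]
width: 0.999
gripper_force: 0.0
```

Request:
carry_out:
  increments: [0, 0, 0, 0, 0, 0, 0, 0, 0, 0, 0, 0, 0, 0, 0, 0, 0, 0, 0, 0, 0, 0, 0, 0, 0, 0, 0, 0, 0, 0, 0, 0, 0, 0, 0, 0]
  grip: 1
  newtons: 25

```text
clock: 3.52
position: [0.5421, -0.3494, 0.0387]
ee_rot: [3.119, 0.372, 0.0]
force: [0.8, -0.7, 1.1]
width: 0.397
gripper_force: 0.8
```

Request:
carry_out:
  increments: [0, 0, 0, 0, 0, 0, 0, 0, 0, 0, 0, 0, 0, 0, 10, 0, 0, 0, 0, 0, 25, 0, 0, 0, 0, 0, 30, 0, 0, 0, 0, 0, 30, 0, 0, 0, 0, 0, 30, 0, 0, 0, 0, 0, 15, 0, 0, 0, 0, 0, 0, 0, 0, 0]

```text
clock: 4.65
position: [0.5426, -0.3496, 0.1797]
ee_rot: [3.118, 0.372, 0.002]
force: [-0.3, 0.4, -0.9]
width: 0.392
gripper_force: 24.9
```

Run:
```python
from h import *; from cell import readout, vision
s=readout.observe(); c=vision.calibration('wrist'); im=vision.get_image('wrist')
print(s['position'],s['width'],s['gripper_force'],s['force'])
cv2.imwrite("pics/w2.png",im[:,:,::-1]); m=masks(im)
zt=s['position'][2]-.0387+.09
print('white');blobs(m['white'],c,zt,100);print('orange');blobs(m['orange'],c,zt,100)
```

```text
[ 0.54255508 -0.34963964  0.17968743] 0.3918135459164807 24.931101500988007 [-0.31656703  0.42642014 -0.93761754]
white
px [315. 322.] xy mm 539.2 -349.1 size 19.9 12.5 long axis deg -76.4
px [ 94. 326.] xy mm 518.1 -268.8 size 16.5 15.6 long axis deg -76.4
px [360. 218.] xy mm 582.5 -355.3 size 7.7 7.4 long axis deg 31.1
px [406. 112.] xy mm 619.3 -358.7 size 13.0 8.7 long axis deg -69.9
px [621.  87.] xy mm 640.0 -418.9 size 42.0 14.4 long axis deg 28.5
px [314. 128.] xy mm 600.6 -335.9 size 223.5 87.1 long axis deg -76.4
orange
px [352. 323.] xy mm 542.2 -362.6 size 13.0 7.5 long axis deg 13.0
px [278. 322.] xy mm 535.7 -335.7 size 12.9 7.5 long axis deg 13.6
px [316. 246.] xy mm 570.2 -341.8 size 35.0 26.0 long axis deg -76.4
```

View pics/w2.png

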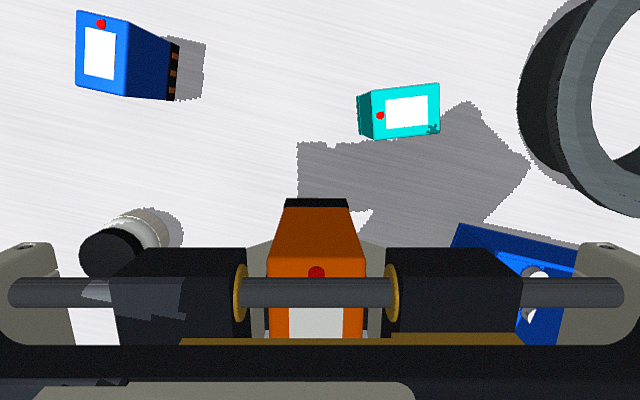

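The relay is held at 36 mm width, upright and square, with its top-face front edge near (316,257). I carry it to a point 90 mm short of the socket in x so the wrist camera can see the socket.

Request:
carry_out:
  increments: [-3, 20, 0, 0, 0, -0.01, -3, 38, 0, 0, 0, -0.01, -3, 38, 0, 0, 0, -0.01, -3, 38, 0, 0, 0, -0.01, -3, 38, 0, 0, 0, -0.01, -3, 38, 0, 0, 0, -0.01, -3, 38, 0, 0, 0, -0.01, -3, 38, 0, 0, 0, -0.01, -3, 38, 0, 0, 0, -0.01, -3, 38, 0, 0, 0, -0.01, -3, 38, 0, 0, 0, -0.01, -3, 33.5, 0, 0, 0, -0.01, 0, 20, 0, 0, 0, 0, 0, 0, 0, 0, 0, 0, 0, 0, 0, 0, 0, 0]

```text
clock: 6.58
position: [0.5053, 0.1035, 0.1781]
ee_rot: [3.135, 0.185, -0.002]
force: [0.1, 0.1, -1.8]
width: 0.39
gripper_force: 24.9
```

Run:
```python
from h import *; from cell import readout, vision
s=readout.observe(); c=vision.calibration('wrist'); im=vision.get_image('wrist')
M=R.from_rotvec(s['ee_rot']).as_matrix();p=s['position']
print(p,s['width'],s['gripper_force'],M.round(4))
cv2.imwrite("pics/w3.png",im[:,:,::-1]); m=masks(im)
print('orange frame');blobs(m['orange'],c,.034,100);print('blue');blobs(m['blue'],c,.034,300)
zt=p[2]-.0387+.09
print('relay top front edge in tool mm',((ray(c,(316,257.5),zt)-p)@M*1000).round(1))
t=vision.calibration('top'); im=vision.get_image('top'); mm=masks(im)['orange']; print('top');blobs(mm,t,.034,100)
```

```text
[0.50526031 0.10353913 0.17812271] 0.39034286562035614 24.931118488311768 [[ 9.931e-01  1.173e-01 -1.300e-03]
 [ 1.173e-01 -9.931e-01 -8.000e-04]
 [-1.400e-03  6.000e-04 -1.000e+00]]
orange frame
px [353. 323.] xy mm 367.6 49.0 size 37.0 21.2 long axis deg 6.2
px [278. 322.] xy mm 358.4 127.0 size 36.8 21.1 long axis deg 6.7
px [316. 247.] xy mm 453.8 98.0 size 99.9 74.0 long axis deg -83.3
px [314.  91.] xy mm 593.9 106.2 size 78.4 64.1 long axis deg 5.6
blue
px [629. 109.] xy mm 610.7 -156.2 size 53.8 25.1 long axis deg 21.8
px [178.  87.] xy mm 581.5 233.2 size 93.5 78.3 long axis deg -84.4
relay top front edge in tool mm [[ 23.3  -0.9 -51.3]]
top
px [270. 168.] xy mm 599.1 104.2 size 72.6 65.6 long axis deg 5.0
```

View pics/w3.png

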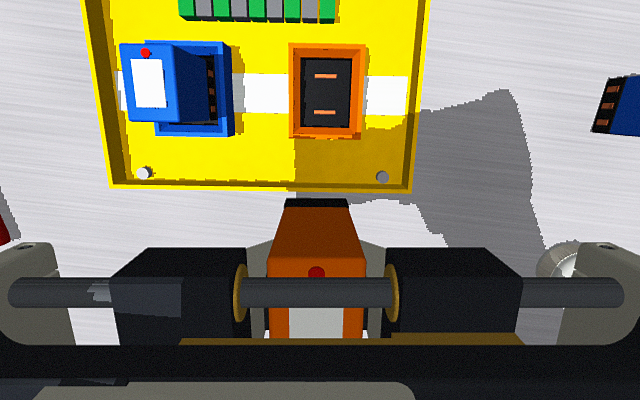

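The wrist view shows the empty socket at about (325,91) and the held relay lined up with it. The two views agree within about 2.5 mm, giving a mean of (595,105), 6°. I move over it and go partly down.

Request:
carry_out:
  increments: [12, 0.5, 0, 0, 0, -0.005, 20, 0.5, 0, 0, 0, -0.005, 22, 0.5, 0, 0, 0, 0, 22, 0, 0, 0, 0, 0, 15, 0, 0, 0, 0, 0, 0, 0, -20, 0, 0, 0, 0, 0, -30, 0, 0, 0, 0, 0, -25, 0, 0, 0, 0, 0, -15, 0, 0, 0, 0, 0, -5, 0, 0, 0, 0, 0, 0, 0, 0, 0, 0, 0, 0, 0, 0, 0]

```text
clock: 8.18
position: [0.5978, 0.1058, 0.0847]
ee_rot: [-3.137, -0.169, -0.002]
force: [0.0, -0.7, -0.8]
width: 0.393
gripper_force: 24.9
```

Run:
```python
from h import *; from cell import readout, vision
s=readout.observe(); print(s['position'],s['force'],s['gripper_force'])
im=vision.get_image('side'); cv2.imwrite("pics/s4.png",cv2.resize(im[190:350,190:350,::-1],None,fx=3.5,fy=3.5,interpolation=cv2.INTER_CUBIC))
```

```text
[0.59778356 0.10576849 0.08468441] [ 0.03912856 -0.65325719 -0.76762046] 24.93115335702896
```

View pics/s4.png

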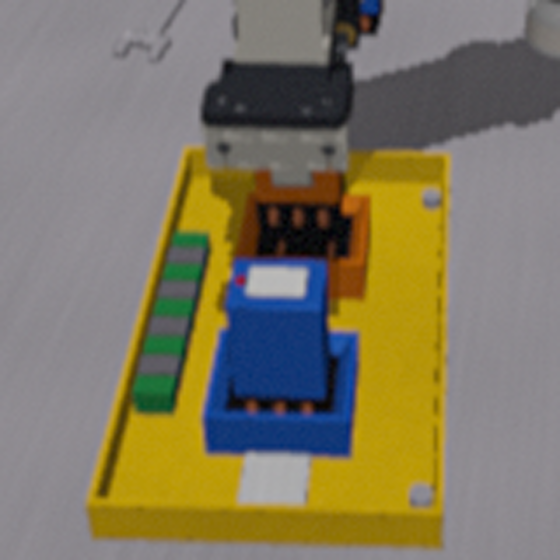

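The side crop shows the relay's black foot (columns about 257–350) centred over the orange frame (240–370), just above the mouth. I continue down.

Request:
carry_out:
  increments: [-1, -0.5, -6, 0, 0, 0, 0, 0, -6, 0, 0, 0, 0, 0, -6, 0, 0, 0, 0, 0, -5, 0, 0, 0, 0, 0, 0, 0, 0, 0]

```text
clock: 8.85
position: [0.5958, 0.105, 0.0601]
ee_rot: [3.137, 0.169, -0.002]
force: [0.2, 0.1, -1.9]
width: 0.392
gripper_force: 24.9
```

Request:
carry_out:
  increments: [0, 0, -3, 0, 0, 0, 0, 0, -3, 0, 0, 0, 0, 0, -2.5, 0, 0, 0, 0, 0, 0, 0, 0, 0, 0, 0, 0, 0, 0, 0]

```text
clock: 9.48
position: [0.5962, 0.1051, 0.0523]
ee_rot: [3.137, 0.169, 0.0]
force: [0.5, 0.8, -1.7]
width: 0.391
gripper_force: 24.9
```

Request:
carry_out:
  increments: [0, 0, -1, 0, 0, 0, 0, 0, -1, 0, 0, 0, 0, 0, -0.5, 0, 0, 0, 0, 0, 0, 0, 0, 0, 0, 0, 0, 0, 0, 0]

```text
clock: 10.1
position: [0.5962, 0.1052, 0.0507]
ee_rot: [-3.137, -0.169, -0.001]
force: [-3.4, -0.4, 8.6]
width: 0.395
gripper_force: 24.9
```

The relay met the floor at exactly the expected height (TCP z = 0.0507). I release and rise.

Request:
carry_out:
  increments: [0, 0, 0, 0, 0, 0, 0, 0, 0, 0, 0, 0, 0, 0, 0, 0, 0, 0, 0, 0, 0, 0, 0, 0, 0, 0, 0, 0, 0, 0, 0, 0, 0, 0, 0, 0]
  grip: 0.2

```text
clock: 10.85
position: [0.5961, 0.1051, 0.0497]
ee_rot: [3.137, 0.169, -0.0]
force: [-0.2, 0.3, 0.3]
width: 0.798
gripper_force: 0.0
```

Request:
carry_out:
  increments: [0, 0, 10, 0, 0, 0, 0, 0, 20, 0, 0, 0, 0, 0, 30, 0, 0, 0, 0, 0, 30, 0, 0, 0, 0, 0, 30, 0, 0, 0, -20, 0, 20, 0, 0, 0, -40, 0, 0, 0, 0, 0, -40, 0, 0, 0, 0, 0, -40, 0, 0, 0, 0, 0, 0, 0, 0, 0, 0, 0]

```text
clock: 12.1
position: [0.4536, 0.1051, 0.1905]
ee_rot: [3.137, 0.171, -0.001]
force: [0.2, 0.2, 0.3]
width: 0.799
gripper_force: 0.0
```

Run:
```python
from h import *; from cell import readout, vision
s=readout.observe(); print(s['position'],s['force'],s['width'])
a=vision.get_image('side')[190:350,190:350]; c=vision.calibration('wrist'); b=vision.get_image('wrist')
m=masks(b); print('white top z=.102'); blobs(m['white'][:230],c,.102,100); blobs(m['orange'][:230],c,.034,100)
v=np.hstack([cv2.resize(a,(400,400)),cv2.resize(b[:320],(400,400*320//640*1)) if 0 else cv2.resize(b,(400,400))])
cv2.imwrite("pics/f5.png",v[:,:,::-1])
```

```text
[0.45362126 0.10507594 0.19051936] [0.20441057 0.18714163 0.25039418] 0.7987339604147774
white top z=.102
px [585. 215.] xy mm 472.8 -103.4 size 30.3 9.6 long axis deg -37.1
px [395.  41.] xy mm 579.6 65.7 size 24.8 24.8 long axis deg -83.8
px [272.  40.] xy mm 571.3 148.3 size 30.7 24.8 long axis deg -83.8
px [136.  44.] xy mm 562.2 237.5 size 24.8 21.6 long axis deg 6.2
px [547.  96.] xy mm 540.6 -45.3 size 173.9 163.5 long axis deg 14.6
px [338.  18.] xy mm 589.4 105.5 size 21.6 19.6 long axis deg 6.2
px [158.  16.] xy mm 577.4 225.5 size 20.1 19.8 long axis deg -83.8
px [175. 157.] xy mm 510.5 189.2 size 348.6 160.7 long axis deg -83.8
px [330.  46.] xy mm 586.4 105.7 size 67.7 64.4 long axis deg 5.8
```

View pics/f5.png

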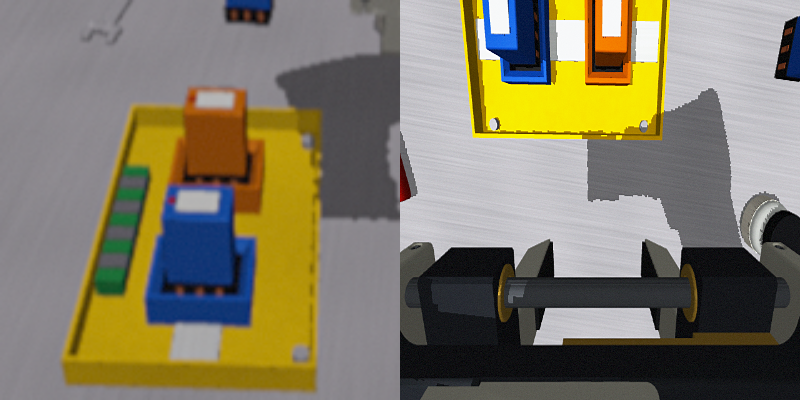

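In the side view the orange relay (about (215,130)) is fully down and upright in its socket. Both blue relays still stand, and the gripper is clear of everything.

```bash
python3 -c "
from cell import arm
print(arm.sign_off())"
```

```text
the job is handed in; nothing more can be done
None
```

The orange relay is plugged fully into the orange socket, released and upright, both blue relays are still standing, and the job is handed in; the sign-off returned no verdict.

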